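Lock the connector in its bench clamp

TASK

One of the two small red clamps on the bench has an aluminium cable connector lying between its jaws. Turn the black bar knob of that clamp clockwise, seen from above, until it clicks past its detent and rests at the far stop, then let go. Leave the connector in the jaws and leave the knob of the empty clamp as it is.

Things in the scene. Friction and masses are not known exactly. Their poses are not given: they have to be found in the camera images.
- lock (a joint): Bar knob angle (rad) on the clamp HOLDING the connector: 0 open stop (start), 1.2 (69 degrees) locked stop, growing clockwise from above. A sprung detent resists with 0.15 N m at the start, fading to none at 0.6; let go beyond 0.6 it snaps on to 1.2, short of 0.6 it springs back to 0. It drives a steel jaw 6 mm onto the connector. The loaded clamp may be the left or the right one.
- lock_grip (a point): Grip point on that knob's axis, 85 mm above the bench; z up, x along the bar, turning with it. Black bar 52 long (x), 14 wide (y), from 23 mm below this point to 11 above, on a 52 mm disc. Clamp fixed to the bench, yaw up to 0.4 rad: red plate 110 x 190 mm, knob at one end, jaws at the other; all but the knob is under 60 mm high. The bar starts square to the line from knob to connector.
- connector: Loose square aluminium bar 84 x 26 x 26 mm (x, y, z) with two brass bolt heads 8 mm high on top, 0.15 kg. Origin: centre of its underside; x along it. Lies between the loaded clamp's jaws 20 mm above the bench, about 96 mm from the knob axis; closing shifts it 3 mm. A second connector, screwdriver and tin lie loose beyond the clamps and are not needed.
- lock_b (a joint): The same angle for the knob of the other, EMPTY clamp (same build, 0.2 to 0.5 m to the side): starts at 0 and must stay there.
Mind the look-alikes: they are no part of the job. Leave any blue or brown look-alike of the connector alone. Leave any orange look-alike of the part that bears lock alone.

How it is judged:
At the end, for the whole second after the job is handed in: The knob of the loaded clamp is past its detent and rests at its locked stop (above 1.05 of 1.2 rad), the connector lies still and upright between the jaws within 20 mm of where it began (tilt under 0.2 rad), and the empty clamp's knob is below 0.3 rad (value of joint lock above 1.05 rad and velocity of joint lock between -0.2 and 0.2 rad/s and distance of connector from where it was at the start of the episode below 0.02 m and angle between connector's own z axis and vertical below 0.2 rad and linear speed of connector below 0.03 m/s and value of joint lock_b below 0.3 rad); the robot touches nothing.
It fails at once if the knob of the empty clamp is turned past its detent (value of joint lock_b above 0.6 rad).
It also fails if it takes over 29 s, if anything falls off the work surface, if the arm or the gripper's body presses on something with over 40 N, if the wrist force passes 120 N, or if a joint passes its speed limit or range.

ROBOT

A 6-joint arm with a two-finger parallel gripper is mounted at the origin on the work surface. World frame = base frame: x ahead of the robot, y to its left, z up, the work surface at z = 0. Lengths are in m, angles in rad, forces in N, time in s.
With the tool pointing down it reaches from about 0.35 to 1 m from the base axis. Payload 7.1 kg.
Tool frame: the origin (TCP) lies midway between the tips of the shut fingers; the grasp point (between the pads) lies 19 mm behind it (bot.grip_depth is the distance from the TCP to the grasp point, in m); x points along the fingers, z is the direction in which the jaws open and shut, and the axes are right-handed (so a half turn about x gives the same grasp; the last joint's range is limited). The gripper opens to 85 mm and grips with 20 to 120 N. Pads are 22 mm wide; open, the fingers measure 114 mm over their backs; the gripper's body (76 mm by 85 mm) begins 54 mm behind the grasp point. The pads swing forward as they close: fully open they stand 13 mm farther back than shut.
Start: joints at [-1.224, 0.423, 1.63, -0, 1.089, -0.019], TCP at [0.224, -0.584, 0.231] pointing down, gripper open.
Joint ranges: [-3, 3], [-0.9, 2.11], [0.09, 2.58], [-1.31, 4.45], [0.11, 2.69], [-2.54, 2.54]. Speed limits (rad/s): [2.39, 2.39, 3.01, 3.14, 3.14, 3.14].

INTERFACE

Orientations are given as a unit quaternion [w, x, y, z].
In Python, from cell import bot gives the robot as it stands.
- The arm moves only by the shell command python3 -m crank 'ROWS' [OPENING] [FORCE]. ROWS is JSON, a list of rows, each an object with "delta_pos": the shift along the tool's x, y, z scaled (see below), a list of three; "angular": the turn, a rotation vector about the tool's x, y, z scaled (see below), a list of three. In form: [{"delta_pos": [dx, dy, dz], "angular": [rx, ry, rz]}, ...]. A call has 1 to 20 rows; each row shifts and turns the commanded pose from where the row before left it, along the tool's axes as they then stand; what a row does not reach is not made up. The controller multiplies each number of a shift by 0.04 m and each number of a turn by 0.08 rad. A row lasts 1/10 s, in which the tool goes at most 50 mm and 8.59 degrees, less where a joint would pass 70% of its speed; a pose out of reach is approached as far as the arm can. A call with a number of a shift or a turn outside -1 to 1 is refused whole. A call with a gripper value outside its range is refused whole. OPENING is the opening, from -1 (shut) to 1 (fully open), set as the call begins (- or left out, the last holds). The fingers move at their own pace and stop on an object; FORCE is the grip in N (left out, the last holds). Time passes only in rows, so rows that do not move let the fingers close. It gives the time, the measured TCP pose, the force and the opening at its end, in the units of the state.
- bot.read_state(): the state, without advancing time (a new reading comes with each control period).
- bot.get_image(name): name is "side" or "top"; returns a dict with "frame" (384x512x3 uint8, red, green, blue), "range_z" (384x512 float32, m along the optical axis (not along the pixel's ray), 0 where there is no reading), "fovy" (degrees; the focal length in pixels is half the picture's height over the tangent of half this angle, whatever the lens; pixels are square), "cx", "cy" (the principal point, pixels), "rvec" (rotation vector, rad) and "tvec" (3), from world to camera coordinates, as OpenCV has them. Camera axes: x right, y down, z forward; pixel columns grow to the right and rows downward; lengths in m; the calibration is good to about 2 mm. A picture is of the moment at which its call begins.
- bot.job_done(): hands the job in, once; it reports no verdict.
The state is a dict: "time_s": time; "joint_positions": joint angles; "qvel": joint speeds; "effort": joint torques, N m; "tcp_pos": TCP position; "eef_rot": TCP orientation; "contact_force": force on the tool from outside, world axes, zero at the start; "ft_torque": the same for the moment, N m; "gripper_width": opening from 0.0 (shut) to 1.0 (fully open).
Only numpy, scipy, OpenCV 4.12 (cv2) and the standard library are available. Lean on these libraries where they do the work, as an engineer would, in place of code of your own. Each camera call takes 0.05 s, during which the arm holds its last target. There are 200 camera calls.

## Working session

There is one attempt and no reset: what is moved stays moved. The work goes in short steps, Python scripts to look and compute and a shell command to move; the robot and the scene stay as the last step left them, time stands still between calls to the robot, and variables do not carry over. Pictures are saved under pics/ and viewed, about 8 in all and at most 12, crops included, and the job is handed in when it is done.

```bash
mkdir -p pics; ls; cat > h.py <<'E'
import numpy as np, cv2
from cell import bot
def shot(n):
    d=bot.get_image(n); R=cv2.Rodrigues(np.array(d["rvec"],float))[0]; t=np.array(d["tvec"],float).ravel()
    h=d["frame"].shape[0]; d["f"]=h/2/np.tan(np.radians(d["fovy"])/2); d["R"]=R; d["t"]=t
    return d
def cloud(d):
    z=d["range_z"]; v,u=np.mgrid[:z.shape[0],:z.shape[1]]
    p=np.stack([(u-d["cx"])/d["f"]*z,(v-d["cy"])/d["f"]*z,z],-1)
    return (p-d["t"])@d["R"]
def ray(d,u,v,h):
    r=np.array([(u-d["cx"])/d["f"],(v-d["cy"])/d["f"],1])@d["R"]; c=-d["t"]@d["R"]
    return c+r*(h-c[2])/r[2]
E
python3 - <<'E'
from h import *
for n in("top","side"):
    d=shot(n); cv2.imwrite(f"pics/{n}0.png",d["frame"][:,:,::-1]); np.savez(f"{n}0.npz",**{k:np.array(x) for k,x in d.items()})
    print(n,d["f"],d["cx"],d["cy"],-d["t"]@d["R"], d["R"].round(2).tolist())
print(bot.read_state())
E
```

```text
pics
top 357.53694738982597 251.08750908326817 190.3968856203119 [0.44935065 0.05365544 0.88489618] [[-0.02, -1.0, -0.0], [-1.0, 0.02, -0.04], [0.04, 0.0, -1.0]]
side 385.76900778937073 252.66424437770235 190.57873782993238 [ 0.4056225  -0.4881765   0.69074811] [[0.99, -0.16, -0.0], [-0.12, -0.73, -0.68], [0.11, 0.67, -0.74]]
{'time_s': 0.1, 'joint_positions': array([-1.22400772e+00,  4.23783886e-01,  1.63064604e+00,  1.28972263e-05,
        1.08860528e+00, -1.89840205e-02]), 'qvel': array([ 0.00060488, -0.00201087, -0.002982  , -0.00161412, -0.00158567,
        0.00101308]), 'effort': array([-1.67301587e-03, -5.58428657e+01, -2.82445067e+01, -8.82503150e-05,
        2.94511199e-03, -2.17032783e-05]), 'tcp_pos': array([ 0.22340513, -0.58315448,  0.23059852]), 'eef_rot': array([ 0.58218203,  0.40102906,  0.58300663, -0.40042857]), 'contact_force': array([-1.18704235, -0.41970842,  0.01329553]), 'ft_torque': array([ 0.00935746, -0.00050626, -0.01343418]), 'gripper_width': 1.002810437179224}
```

View pics/top0.png

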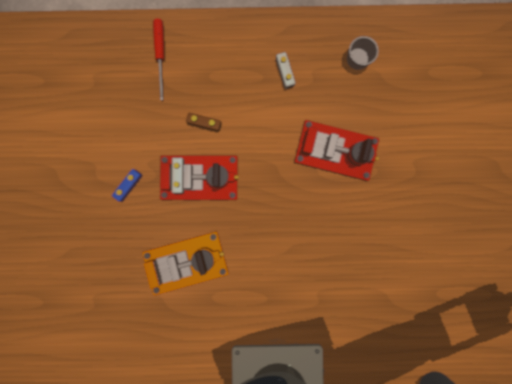

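View pics/side0.png

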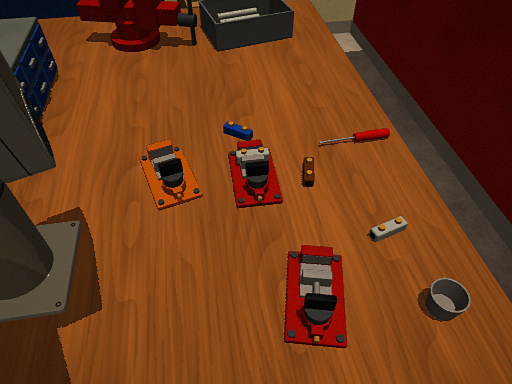

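The top view shows the red clamp at (199,177), with a silver two-bolt bar at (177,175) and its knob at (217,176). A second red clamp sits at (337,150) with empty jaws, knob at (362,152). An orange look-alike is at (187,262). The loose blue bar is at (127,185), the brown one at (204,122) and the spare aluminium connector at (286,70). The left red clamp fits the description because it is red and has aluminium with brass bolts in its jaws. I'll confirm with a crop and measure it.

```bash
python3 - <<'E'
from h import *
L=lambda n:{k:v for k,v in np.load(n+"0.npz").items()}
out=[]
for n,(u,v) in (("top",(199,177)),("side",(256,172))):
    d=L(n); out.append(cv2.resize(d["frame"][v-45:v+45,u-60:u+60,::-1],(400,300),interpolation=cv2.INTER_CUBIC))
cv2.imwrite("pics/crop.png",np.hstack(out))
for n,(u,v) in (("top",(217,176)),("side",(257,172))):
    d=L(n); P=cloud(d); g=d["frame"].astype(int)
    m=np.zeros(P.shape[:2],bool); m[v-25:v+25,u-25:u+25]=1
    k=m&(P[...,2]>.085)&(P[...,2]<.11)&(g.max(-1)<110)
    q=P[k]; print(n,len(q),q[:,2].min(),q[:,2].max())
    if len(q)>5:
        r=cv2.minAreaRect((q[:,:2]*1000).astype(np.float32)); print("bar",r)
        print("mean",q.mean(0), np.percentile(q,[2,98],axis=0).round(3).tolist())
# red plate rect & connector bolts
d=L("top"); g=d["frame"].astype(int); P=cloud(d)
red=((g[...,0]>130)&(g[...,1]<45)&(g[...,2]<45)).astype(np.uint8)
red[:, :140]=0; red[:,260:]=0; red[:140]=0; red[220:]=0
ys,xs=np.nonzero(red); pts=np.array([ray(d,x,y,.015)[:2]*1000 for x,y in zip(xs,ys)],np.float32)
print("plate",cv2.minAreaRect(pts))
m=(P[...,2]>.044)&(P[...,2]<.06)&(g.min(-1)>90); m[:,:165]=0;m[:,186:]=0;m[:150]=0;m[205:]=0
q=P[m]; print("conn",cv2.minAreaRect((q[:,:2]*1000).astype(np.float32)),len(q))
E
```

```text
top 157 0.08638494130377133 0.10031380272981133
bar ((515.3442993164062, 133.12326049804688), (13.202878952026367, 48.79741668701172), 89.18980407714844)
mean [0.51544871 0.13282729 0.0958435 ] [[0.491, 0.126, 0.088], [0.54, 0.14, 0.1]]
side 157 0.08514344899866125 0.09756574168195438
bar ((515.7667846679688, 132.73753356933594), (16.40935707092285, 51.27277755737305), 88.3648452758789)
mean [0.51596731 0.13020741 0.09265179] [[0.491, 0.125, 0.086], [0.541, 0.139, 0.097]]
plate ((516.8731689453125, 184.95217895507812), (180.80746459960938, 100.2614517211914), 89.04566192626953)
conn ((521.1961059570312, 225.45159912109375), (32.57780456542969, 80.48564910888672), 89.44110870361328) 375
```

View pics/crop.png

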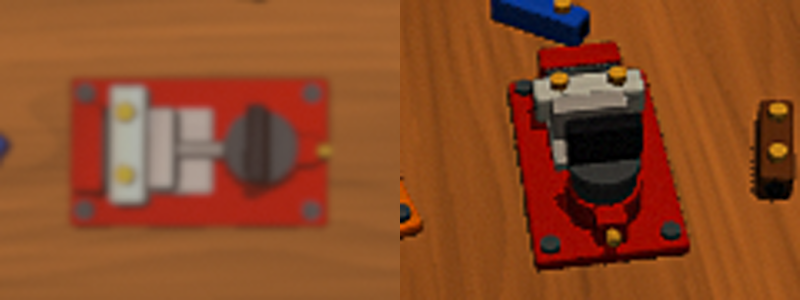

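The crop confirms it: the left red clamp holds the two-bolt aluminium bar, and its knob axis is at about (0.5155, 0.132) with the bar along world x. I'll turn the tool so its z axis points along +y (yaw ≈ 1.557), which leaves the last joint room for the clockwise turn. First I'll translate above the knob.

```bash
python3 -m crank '[{"delta_pos":[0.1,0.22,-0.24],"angular":[0,0,0]},{"delta_pos":[0.1,0.45,-0.48],"angular":[0,0,0]},{"delta_pos":[0.1,0.74,-0.79],"angular":[0,0,0]},{"delta_pos":[0.1,0.74,-0.79],"angular":[0,0,0]},{"delta_pos":[0.1,0.74,-0.79],"angular":[0,0,0]},{"delta_pos":[0.1,0.74,-0.79],"angular":[0,0,0]},{"delta_pos":[0.1,0.74,-0.79],"angular":[0,0,0]},{"delta_pos":[0.1,0.74,-0.79],"angular":[0,0,0]},{"delta_pos":[0.1,0.74,-0.79],"angular":[0,0,0]},{"delta_pos":[0.1,0.74,-0.79],"angular":[0,0,0]},{"delta_pos":[0.1,0.74,-0.79],"angular":[0,0,0]},{"delta_pos":[0.1,0.74,-0.79],"angular":[0,0,0]},{"delta_pos":[0.1,0.74,-0.79],"angular":[0,0,0]},{"delta_pos":[0.1,0.74,-0.79],"angular":[0,0,0]},{"delta_pos":[0.1,0.74,-0.79],"angular":[0,0,0]},{"delta_pos":[0.1,0.74,-0.79],"angular":[0,0,0]},{"delta_pos":[0.1,0.74,-0.79],"angular":[0,0,0]},{"delta_pos":[0.1,0.74,-0.79],"angular":[0,0,0]},{"delta_pos":[0,0.45,-0.48],"angular":[0,0,0]},{"delta_pos":[0,0.22,-0.24],"angular":[0,0,0]}]'
python3 -c "
from h import *;s=bot.read_state();print(s['joint_positions'],s['tcp_pos'],s['contact_force'])"
```

```text
time_s: 2.1
tcp_pos: [0.5142, 0.1333, 0.1589]
eef_rot: [0.583, 0.4, 0.583, -0.4]
contact_force: [-0.4, -0.5, 0.2]
gripper_width: 0.999
[2.31123751e-01 3.87445652e-01 1.89021041e+00 3.41735702e-04
 8.64252630e-01 1.43340622e+00] [0.51418144 0.13330727 0.1589122 ] [-0.40331308 -0.49882393  0.17147116]
```

```bash
python3 -m crank '[{"delta_pos":[0,0,0],"angular":[-0.5,0,0]},{"delta_pos":[0,0,0],"angular":[-1,0,0]},{"delta_pos":[0,0,0],"angular":[-1,0,0]},{"delta_pos":[0,0,0],"angular":[-1,0,0]},{"delta_pos":[0,0,0],"angular":[-1,0,0]},{"delta_pos":[0,0,0],"angular":[-1,0,0]},{"delta_pos":[0,0,0],"angular":[-1,0,0]},{"delta_pos":[0,0,0],"angular":[-1,0,0]},{"delta_pos":[0,0,0],"angular":[-1,0,0]},{"delta_pos":[0,0,0],"angular":[-1,0,0]},{"delta_pos":[0,0,0],"angular":[-1,0,0]},{"delta_pos":[0,0,0],"angular":[-1,0,0]},{"delta_pos":[0,0,0],"angular":[-1,0,0]},{"delta_pos":[0,0,0],"angular":[-1,0,0]},{"delta_pos":[0,0,0],"angular":[-1,0,0]},{"delta_pos":[0,0,0],"angular":[-1,0,0]},{"delta_pos":[0,0,0],"angular":[-1,0,0]},{"delta_pos":[0,0,0],"angular":[-0.5,0,0]}]' 
python3 -c "
from h import *;s=bot.read_state();print(s['joint_positions'],s['tcp_pos'])
from scipy.spatial.transform import Rotation as Q
R=Q.from_quat(s['eef_rot'],scalar_first=True).as_matrix();print(R.round(3),'yaw',np.arctan2(R[1,2],R[0,2]))"
```

```text
time_s: 3.9
tcp_pos: [0.5134, 0.1301, 0.1591]
eef_rot: [0.705, -0.056, 0.705, 0.055]
contact_force: [-1.0, 0.4, -0.6]
gripper_width: 1.001
[ 2.25824749e-01  3.85372290e-01  1.89295386e+00 -1.46538645e-04
  8.64284045e-01  6.88808735e-02] [0.51340165 0.13012628 0.15913906]
[[-0.001 -0.156  0.988]
 [-0.     0.988  0.156]
 [-1.    -0.    -0.001]] yaw 0.15703897211090798
```

```bash
python3 -m crank '[{"delta_pos":[0,0,0],"angular":[-0.75,0,0]},{"delta_pos":[0,0,0],"angular":[-1,0,0]},{"delta_pos":[0,0,0],"angular":[-1,0,0]},{"delta_pos":[0,0,0],"angular":[-1,0,0]},{"delta_pos":[0,0,0],"angular":[-1,0,0]},{"delta_pos":[0,0,0],"angular":[-1,0,0]},{"delta_pos":[0,0,0],"angular":[-1,0,0]},{"delta_pos":[0,0,0],"angular":[-1,0,0]},{"delta_pos":[0,0,0],"angular":[-1,0,0]},{"delta_pos":[0,0,0],"angular":[-1,0,0]},{"delta_pos":[0,0,0],"angular":[-1,0,0]},{"delta_pos":[0,0,0],"angular":[-1,0,0]},{"delta_pos":[0,0,0],"angular":[-1,0,0]},{"delta_pos":[0,0,0],"angular":[-1,0,0]},{"delta_pos":[0,0,0],"angular":[-1,0,0]},{"delta_pos":[0,0,0],"angular":[-1,0,0]},{"delta_pos":[0,0,0],"angular":[-1,0,0]},{"delta_pos":[0,0,0],"angular":[-0.75,0,0]},{"delta_pos":[0,0,0],"angular":[0,0,0]}]' 
python3 -c "
from h import *;s=bot.read_state();print(s['joint_positions'],s['tcp_pos'])
from scipy.spatial.transform import Rotation as Q
R=Q.from_quat(s['eef_rot'],scalar_first=True).as_matrix();print(R.round(3),'yaw',np.arctan2(R[1,2],R[0,2]))
print('tool err/0.04',R.T@(np.array([.5155,.1325,.069])-s['tcp_pos'])/.04)
d=shot('side');cv2.imwrite('pics/side1.png',d['frame'][60:260,130:400,::-1].repeat(2,0).repeat(2,1))"
```

```text
time_s: 5.8
tcp_pos: [0.5135, 0.1302, 0.1592]
eef_rot: [0.504, -0.496, 0.504, 0.496]
contact_force: [-0.4, 0.3, -0.9]
gripper_width: 0.998
[ 2.25955489e-01  3.85477167e-01  1.89265695e+00 -1.07083665e-04
  8.64369010e-01 -1.32880952e+00] [0.51353735 0.13023777 0.15917793]
[[-0.001 -1.     0.016]
 [-0.     0.016  1.   ]
 [-1.     0.001 -0.   ]] yaw 1.5548346811864258
tool err/0.04 [ 2.25438851 -0.05010609  0.05800168]
```

View pics/side1.png

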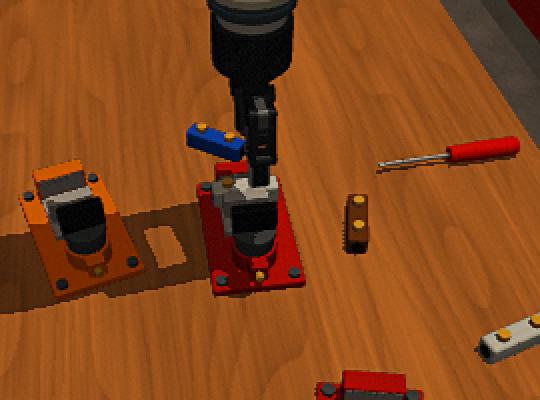

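The side view shows the open gripper directly above the knob of the loaded clamp, at about (260,215) in the crop, with one finger on each side of the bar. I'll descend, then close.

```bash
python3 -m crank '[{"delta_pos":[0.2,-0.05,0.06],"angular":[0,0,0]},{"delta_pos":[0.4,0,0],"angular":[0,0,0]},{"delta_pos":[0.5,0,0],"angular":[0,0,0]},{"delta_pos":[0.5,0,0],"angular":[0,0,0]},{"delta_pos":[0.4,0,0],"angular":[0,0,0]},{"delta_pos":[0.2,0,0],"angular":[0,0,0]},{"delta_pos":[0.05,0,0],"angular":[0,0,0]},{"delta_pos":[0,0,0],"angular":[0,0,0]}]'
python3 -m crank '[{"delta_pos":[0,0,0],"angular":[0,0,0]},{"delta_pos":[0,0,0],"angular":[0,0,0]},{"delta_pos":[0,0,0],"angular":[0,0,0]},{"delta_pos":[0,0,0],"angular":[0,0,0]},{"delta_pos":[0,0,0],"angular":[0,0,0]},{"delta_pos":[0,0,0],"angular":[0,0,0]},{"delta_pos":[0,0,0],"angular":[0,0,0]},{"delta_pos":[0,0,0],"angular":[0,0,0]}]' -1 60
```

```text
time_s: 6.65
tcp_pos: [0.5165, 0.1333, 0.0692]
eef_rot: [0.504, -0.496, 0.504, 0.496]
contact_force: [-0.7, -0.5, -0.2]
gripper_width: 1.0
time_s: 7.45
tcp_pos: [0.5166, 0.1337, 0.0697]
eef_rot: [0.504, -0.496, 0.504, 0.496]
contact_force: [-2.4, 3.2, 5.1]
gripper_width: 0.154
```

The fingers stopped at about 13 mm, so they are on the 14 mm bar. Now the clockwise turn, which is positive about tool x.

```bash
python3 -m crank '[{"delta_pos":[0,0,0],"angular":[0.5,0,0]},{"delta_pos":[0,0,0],"angular":[0.8,0,0]},{"delta_pos":[0,0,0],"angular":[0.8,0,0]},{"delta_pos":[0,0,0],"angular":[0.8,0,0]},{"delta_pos":[0,0,0],"angular":[0.8,0,0]},{"delta_pos":[0,0,0],"angular":[0.8,0,0]}]'
python3 -c "
from h import *;s=bot.read_state();print(s['contact_force'],s['ft_torque'],s['gripper_width'])"
python3 -m crank '[{"delta_pos":[0,0,0],"angular":[0.8,0,0]},{"delta_pos":[0,0,0],"angular":[0.8,0,0]},{"delta_pos":[0,0,0],"angular":[0.8,0,0]},{"delta_pos":[0,0,0],"angular":[0.8,0,0]},{"delta_pos":[0,0,0],"angular":[0.8,0,0]},{"delta_pos":[0,0,0],"angular":[0.8,0,0]},{"delta_pos":[0,0,0],"angular":[0.8,0,0]},{"delta_pos":[0,0,0],"angular":[0.8,0,0]},{"delta_pos":[0,0,0],"angular":[0.8,0,0]},{"delta_pos":[0,0,0],"angular":[0.8,0,0]},{"delta_pos":[0,0,0],"angular":[0.8,0,0]},{"delta_pos":[0,0,0],"angular":[0.8,0,0]},{"delta_pos":[0,0,0],"angular":[0.5,0,0]},{"delta_pos":[0,0,0],"angular":[0,0,0]}]'
python3 -c "
from h import *;s=bot.read_state();print(s['contact_force'],s['ft_torque'],s['gripper_width'],s['joint_positions'])
from scipy.spatial.transform import Rotation as Q
R=Q.from_quat(s['eef_rot'],scalar_first=True).as_matrix();print('turned',1.555-np.arctan2(R[1,2],R[0,2]))"
```

```text
time_s: 8.05
tcp_pos: [0.5167, 0.1339, 0.0698]
eef_rot: [0.585, -0.397, 0.585, 0.397]
contact_force: [-1.6, 5.5, 4.8]
gripper_width: 0.149
[-1.64662243  5.46788346  4.75011915] [0.7007571  0.3604719  0.05882691] 0.14854703282004963
time_s: 9.45
tcp_pos: [0.517, 0.1343, 0.0698]
eef_rot: [0.695, -0.135, 0.693, 0.136]
contact_force: [-0.5, 6.6, 4.7]
gripper_width: 0.151
[-0.4612026   6.56671303  4.67310563] [ 1.06987786  0.22696106 -0.1873523 ] 0.15121978710348474 [ 2.31187464e-01  5.37300149e-01  1.92258311e+00  1.77871423e-03
  6.80126248e-01 -1.55478986e-01]
turned 1.1697163524677978
```

It has turned 1.17 rad. I'll add a little to reach the stop, open, and lift straight up.

```bash
python3 -m crank '[{"delta_pos":[0,0,0],"angular":[0.4,0,0]},{"delta_pos":[0,0,0],"angular":[0,0,0]}]'
python3 -m crank '[{"delta_pos":[0,0,0],"angular":[0,0,0]},{"delta_pos":[0,0,0],"angular":[0,0,0]},{"delta_pos":[0,0,0],"angular":[0,0,0]},{"delta_pos":[0,0,0],"angular":[0,0,0]},{"delta_pos":[0,0,0],"angular":[0,0,0]},{"delta_pos":[-0.2,0,0],"angular":[0,0,0]},{"delta_pos":[-0.5,0,0],"angular":[0,0,0]},{"delta_pos":[-0.8,0,0],"angular":[0,0,0]},{"delta_pos":[-0.8,0,0],"angular":[0,0,0]},{"delta_pos":[-0.8,0,0],"angular":[0,0,0]},{"delta_pos":[-0.5,0,0],"angular":[0,0,0]},{"delta_pos":[-0.2,0,0],"angular":[0,0,0]},{"delta_pos":[0,0,0],"angular":[0,0,0]}]' 1
python3 - <<'E'
from h import *
for n in("top","side"):
    d=shot(n); cv2.imwrite(f"pics/{n}2.png",d["frame"][:,:,::-1])
    P=cloud(d);g=d["frame"].astype(int)
    k=(abs(P[...,0]-.516)<.035)&(abs(P[...,1]-.132)<.035)&(P[...,2]>.084)&(P[...,2]<.11)&(g.max(-1)<110)
    q=P[k]
    if len(q)>20: print(n,len(q),cv2.minAreaRect((q[:,:2]*1000).astype(np.float32)))
cv2.imwrite("pics/end.png",cv2.resize(d["frame"][110:220,180:330,::-1],(750,550),interpolation=cv2.INTER_CUBIC))
E
```

```text
time_s: 9.65
tcp_pos: [0.517, 0.1343, 0.0698]
eef_rot: [0.697, -0.124, 0.696, 0.125]
contact_force: [-0.9, 6.8, 3.8]
gripper_width: 0.149
time_s: 10.95
tcp_pos: [0.517, 0.1333, 0.2225]
eef_rot: [0.697, -0.125, 0.695, 0.125]
contact_force: [-0.2, 0.4, 0.5]
gripper_width: 1.002
side 144 ((515.55859375, 131.68528747558594), (14.342541694641113, 52.55624771118164), 21.762495040893555)
```

View pics/end.png

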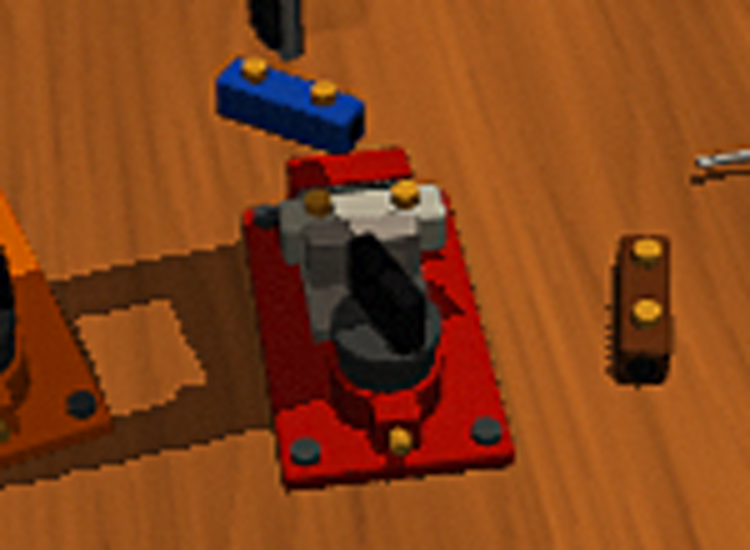

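The picture shows the bar turned about 67° (1.18 rad) at (385,290), the steel jaw against the connector, the connector upright in the jaws at (370,215), and the gripper clear of everything. I'll hand it in.

```bash
python3 -c "
from h import *;print(bot.job_done())"
```

```text
the job is handed in; nothing more can be done
None
```

I turned the knob of the loaded clamp (the left red one) clockwise to its far stop, let go and lifted clear. I handed the job in at about 11 s on the robot's clock; the hand-in reports no verdict.

- **Knob angle:** after release, the side camera's depth image put the bar at about 1.18 rad (67°). That matches the 1.2 rad stop to within measurement error.
- **Connector:** in the last picture it was upright in the jaws with the steel jaw against it. I did not measure how far it had shifted.
- **Robot:** contact force was back near zero, with the TCP at 0.22 m height and the gripper open. The contact force I read during the turn was about 9 N at most.
- **Not re-checked:** the top camera gave no final bar reading, probably because the arm was in its view. I never went near the empty clamp, but I did not measure its knob again.

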